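Set the slide gates of a welding bench's fume extraction

TASK

Set the bench's fume extraction for welding at the wide flat nozzle: with the fingertips, push the slide gate of the nozzle's branch fully open and push the slide gate of the branch that ends in a bare open pipe fully shut. Leave the gate of the third branch, which bends down into the bench, as it is set; push the slides by their lips without gripping or ramming them, and leave everything else on the bench where it is.

Things in the scene. Friction and masses are not known exactly. Their poses are not given: they have to be found in the camera images.
- branch_nozzle: branch ending in a flat nozzle 158 x 52 mm, 180 mm before the blade. Three branches, 250 mm apart in any order, on a duct 180 mm behind the blades (178 mm high). Origin on the bench below blade and pipe axis; x along the pipe away from its mouth, y left to the slide's lip, z up. Pipe 63 mm across, axis 100 mm up; gate frame 95 mm wide (y), 18 mm thick, 48 to 160 mm above the bench
- branch_stub: branch ending in a bare open pipe, 65 mm before the blade; same gate and frame as the others. Origin on the bench below blade and pipe axis; x along the pipe away from its mouth, y left to the slide's lip, z up. Pipe 63 mm across, axis 100 mm up; gate frame 95 mm wide (y), 18 mm thick, 48 to 160 mm above the bench
- branch_elbow: branch whose pipe bends down into the bench 122 mm before the blade; its slide stays as found. Same gate and frame. Origin on the bench below blade and pipe axis; x along the pipe away from its mouth, y left to the slide's lip, z up. Pipe 63 mm across, axis 100 mm up; gate frame 95 mm wide (y), 18 mm thick, 48 to 160 mm above the bench
- lip_nozzle (a point): centre of the pull lip of the slide of the nozzle's branch: the blade's end folded towards the robot, an upright plate 4 mm thick (along branch y), 50 mm deep (branch x, centred here, rear edge on the blade), 85 mm high, top edge 150 mm above the bench. Pushed on its outer face it shuts, on its inner face it opens; shut, it stands 38 mm clear of the frame, 54 mm of the pipe
- gate_nozzle (a joint): how far the slide of the nozzle's branch is drawn out, m: 0 = fully shut, 0.065 = fully open; opening moves it along the branch's +y. Sheet-metal slide that rubs with about 3 N, stays where it is left, and has firm stops at both ends
- lip_stub (a point): centre of the pull lip of the slide of the bare-pipe branch: the blade's end folded towards the robot, an upright plate 4 mm thick (along branch y), 50 mm deep (branch x, centred here, rear edge on the blade), 85 mm high, top edge 150 mm above the bench. Pushed on its outer face it shuts, on its inner face it opens; shut, it stands 38 mm clear of the frame, 54 mm of the pipe
- gate_stub (a joint): how far the slide of the bare-pipe branch is drawn out, m: 0 = fully shut, 0.065 = fully open; opening moves it along the branch's +y. Sheet-metal slide that rubs with about 3 N, stays where it is left, and has firm stops at both ends
- lip_elbow (a point): centre of the pull lip of the slide of the bent-down branch (not to be moved): the blade's end folded towards the robot, an upright plate 4 mm thick (along branch y), 50 mm deep (branch x, centred here, rear edge on the blade), 85 mm high, top edge 150 mm above the bench. Pushed on its outer face it shuts, on its inner face it opens; shut, it stands 38 mm clear of the frame, 54 mm of the pipe
- gate_elbow (a joint): how far the slide of the bent-down branch (not to be moved) is drawn out, m: 0 = fully shut, 0.065 = fully open; opening moves it along the branch's +y. Sheet-metal slide that rubs with about 3 N, stays where it is left, and has firm stops at both ends
- jar: jar of anti-spatter paste, white with a black lid, 63 mm across, 68 mm high, standing between two branches; origin under its centre; to be left
- magnet: welding magnet, a flat grey triangle 95 x 85 x 16 mm lying between two branches; origin under its middle; to be left
- tape: red tape measure standing on edge, 80 x 37 x 60 mm, origin under its centre; to be left
- hammer: chipping hammer lying flat, 290 mm long along its x, head 157 mm across at +x, 28 mm high; origin under the handle's middle; to be left
- brush: wooden wire brush lying on its bristles, 270 mm long along its x, 37 mm high; origin under its middle; to be left
- bracket: folded sheet-steel bracket on a 150 x 190 mm plate, 114 mm high; origin under the plate's centre; to be left
- spray: spray can, 65 mm across, 190 mm high; origin under its centre; to be left

How it is judged:
By the outcome, as a careful person would: the job done as asked, in the order asked, and still so for the second after the job is handed in, with the robot touching nothing.
It also fails if it takes over 42 s, if anything falls off the work surface, if the arm or the gripper's body presses on something with over 40 N, if the wrist force passes 120 N, or if a joint passes its speed limit or range.

ROBOT

A 7-joint arm with a two-finger parallel gripper is mounted at the origin on the work surface. World frame = base frame: x ahead of the robot, y to its left, z up, the work surface at z = 0. Lengths are in mm, angles in rad, forces in N, time in s.
With the tool pointing down it reaches from about 425 to 950 mm from the base axis. Payload 16.7 kg.
Tool frame: the origin (TCP) lies at the very end of the fingers, on their centre line; the grasp point (between the pads) lies 19 mm behind it (r.grip_point_offset is the distance from the TCP to the grasp point, in mm); z points along the fingers, y is the line along which they close (so a half turn about z gives the same grasp; the last joint's range is limited). The gripper opens to 94 mm and grips with 3 to 60 N. Pads are 16 mm wide; open, the fingers measure 119 mm over their backs; the gripper's body (75 mm by 177 mm) begins 78 mm behind the grasp point.
Start: joints at [1.101, 0.426, 0.074, 1.606, -0.034, 1.111, -0.067], TCP at [212.173, -640.747, 205.467] pointing down, gripper open.
Joint ranges: [-2.85, 2.85], [-0.5, 2.14], [-1.23, 1.37], [0.21, 2.46], [-1.02, 4.16], [0.16, 2.05], [-2.73, 2.73]. Speed limits (rad/s): [1.89, 1.89, 2.39, 2.39, 3.01, 3.01, 3.01].

INTERFACE

Orientations are given as a unit quaternion [w, x, y, z].
In Python, from plant import r, capture, camera_model, ticket gives the robot as it stands. The module is installed in compiled form; this text tells all that it offers.
- The arm moves only by the tool carry_out, never from a script. Its argument "increments" is a list of rows, each a list of 3 entries, a list of its own where there are three numbers: the shift along the world's x, y, z in cm, then the turn about the world's z in rad, then the closure, from -1 (fully open) to 1 (shut). A call has 1 to 5 rows; each row shifts and turns the commanded pose from where the row before left it; what a row does not reach is not made up. A row lasts 1/10 s, in which the tool goes at most 50 mm and 8.59 degrees, less where a joint would pass 70% of its speed; a pose out of reach is approached as far as the arm can. A call is refused whole if a number of a shift passes 5 or a number of a turn 0.15, either way. A call with a gripper value outside its range is refused whole. The fingers move at their own pace and stop on an object; "force" is the grip in N (left out, the last holds). Time passes only in rows, so rows that do not move let the fingers close. It gives the time, the measured TCP pose, the force, the opening and the grip force at its end, in the units of the state.
- r.observe(): the state, without advancing time (a new reading comes with each control period).
- capture(name): name is "side" or "top"; returns the picture (400x640x3 uint8, red, green, blue); there is no depth.
- camera_model(name): a dict with "mtx" (3x3 intrinsics, pixels), "camera_from_world" (4x4, takes a point from world to camera coordinates). Camera axes: x right, y down, z forward; pixel columns grow to the right and rows downward; lengths in mm; the calibration is good to about 2 mm. A picture is of the moment at which its call begins. camera_model takes no time and is no camera call.
- ticket.hand_in(): hands the job in; it is judged then, once.
The state is a dict: "clock": time; "joint_positions": joint angles; "qd": joint speeds; "tau": joint torques, N m; "ee_pos": TCP position; "tcp_rot": TCP orientation; "wrist_force": force on the tool from outside, world axes, zero at the start; "moment": the same for the moment, N m; "finger_gap": opening from 0.0 (shut) to 1.0 (fully open); "grasp_force": force on a finger pad.
Only numpy, scipy, OpenCV 4.12 (cv2) and the standard library are available. Lean on these libraries where they do the work, as an engineer would, in place of code of your own. Each camera call takes 0.05 s, during which the arm holds its last target. There are 200 camera calls.

## Working session

There is one attempt and no reset: what is moved stays moved. The work goes in short steps, Python scripts to look and compute and a tool call to move; the robot and the scene stay as the last step left them, time stands still between calls to the robot, and variables do not carry over. Pictures are saved under pics/ and viewed, at most 10 in all, crops included, and the job is handed in when it is done.

Besides the shell and the picture viewer there is one more tool, called as name(argument=value, ...), one argument or row to a line, values as JSON. carry_out: Moves the arm, as the interface text tells. Its arguments: {"type":"object","properties":{"increments":{"type":"array","items":{"type":"array"}},"force":{"type":"number"}},"required":["increments"]}

```bash
mkdir -p pics; python3 - <<'E'
from plant import r,capture,camera_model
import cv2
for n in("top","side"):
    cv2.imwrite(f"pics/{n}0.png",capture(n)[:,:,::-1]); m=camera_model(n); print(m["mtx"].round(1).tolist(),m["camera_from_world"].round(3).tolist())
s=r.observe();print(s["clock"],s["ee_pos"],s["tcp_rot"],s["finger_gap"])
E
```

```text
[[476.7, 0.0, 322.0], [0.0, 476.7, 202.0], [0.0, 0.0, 1.0]] [[0.029, -1.0, 0.002, -4.681], [-0.98, -0.029, -0.198, 466.638], [0.198, 0.003, -0.98, 1607.927], [0.0, 0.0, 0.0, 1.0]]
[[512.2, 0.0, 321.3], [0.0, 512.2, 200.0], [0.0, 0.0, 1.0]] [[-0.855, -0.518, -0.02, 392.397], [-0.281, 0.496, -0.821, 202.27], [0.435, -0.697, -0.57, 1712.344], [0.0, 0.0, 0.0, 1.0]]
0.1 [ 212.08328255 -640.42856224  204.86850771] [-5.35107023e-04  9.87241713e-01  1.59227808e-01 -1.38379357e-04] 0.9978122480303496
```

View pics/top0.png

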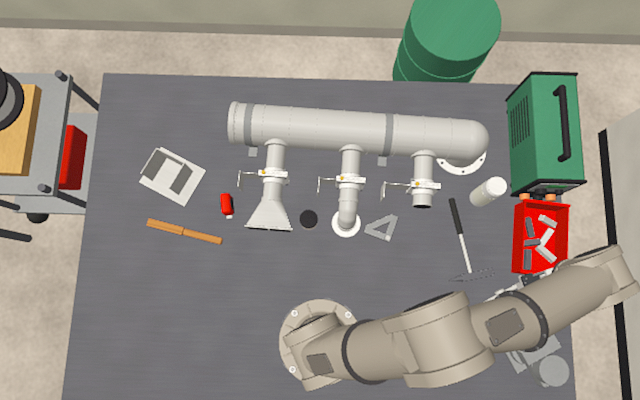

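View pics/side0.png

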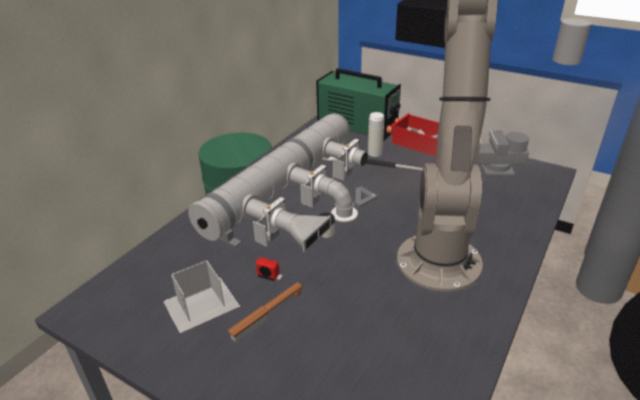

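The top view shows the nozzle branch on the left (lip near 240,178), the elbow in the middle (lip near 319,184) and the stub on the right (lip near 384,190). All lips point to image left (+y). I'll zoom in next.

```bash
python3 - <<'E'
import cv2
a=cv2.imread("pics/top0.png")[140:240,215:455]
cv2.imwrite("pics/topz.png",cv2.resize(a,None,fx=3.33,fy=3.33,interpolation=cv2.INTER_CUBIC))
a=cv2.imread("pics/side0.png")[125:275,220:420]
cv2.imwrite("pics/sidez.png",cv2.resize(a,None,fx=4,fy=4,interpolation=cv2.INTER_CUBIC))
E
```

```text
(no output)
```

View pics/topz.png

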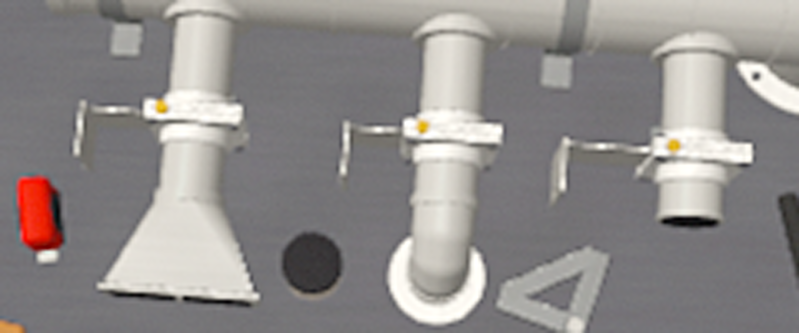

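View pics/sidez.png

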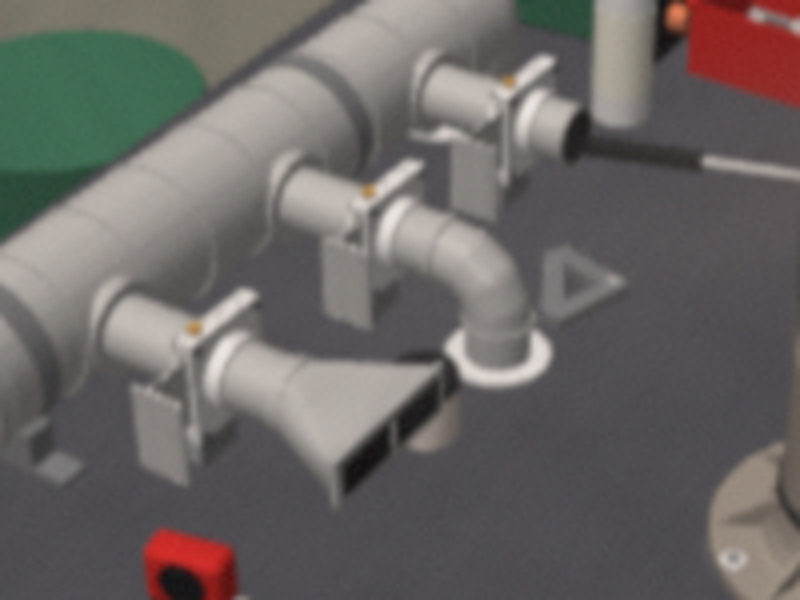

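```bash
cat >h.py <<'E'
import numpy as np
from plant import camera_model
def cast(n,u,v,z):
    m=camera_model(n);T=m["camera_from_world"];R=T[:3,:3];c=-R.T@T[:3,3]
    d=R.T@np.linalg.inv(m["mtx"])@[u,v,1.];return c+d*(z-c[2])/d[2]
def proj(n,p):
    m=camera_model(n);q=m["mtx"]@(m["camera_from_world"]@np.append(p,1))[:3];return q[:2]/q[2]
E
python3 - <<'E'
from h import *
tp=lambda a,b,z:cast("top",215+(a+.5)/3.33-.5,140+(b+.5)/3.33-.5,z)[:2].round(1)
sp=lambda a,b,z:cast("side",220+(a+.5)/4-.5,125+(b+.5)/4-.5,z)[:2].round(1)
for k,L,Rr in(("noz",(144,98),(243,101)),("elb",(404,118),(503,122)),("stub",(653,136),(752,143))):
    l,q=tp(*L,160),tp(*Rr,160); print(k,"bar",l,q,np.linalg.norm(l-q),(l+q)/2)
for k,a,b in(("noz",(82,101),(75,155)),("elb",(346,122),(342,182)),("stub",(566,138),(567,190))):print(k,"lip",tp(*a,150),tp(*b,150))
for k,a,b in(("noz",(133,386),(183,404)),("elb",(323,236),(371,255)),("stub",(451,136),(497,150))):print(k,"side lip",sp(*a,150),sp(*b,150))
for k,a,b in(("noz",(177,340),(255,291)),("elb",(350,206),(421,162)),("stub",(492,95),(552,58))):print(k,"side bar",sp(*a,160),sp(*b,160))
E
```

```text
noz bar [547.3 221.4] [547.1 124. ] 97.4002053385926 [547.2 172.7]
elb bar [534.5 -34.5] [ 533.3 -131.6] 97.10741475294252 [533.9  -83.05]
stub bar [ 523.5 -278.5] [ 519.3 -375.3] 96.891072860197 [ 521.4 -326.9]
noz lip [545.1 283.9] [490.1 287.3]
elb lip [531.4  22.4] [470.7  24.5]
stub lip [ 521.5 -194.7] [ 469.2 -195.8]
noz side lip [542.  286.2] [492.4 285.3]
elb side lip [529.9  22.3] [475.9  27.4]
stub side lip [ 519.1 -188.1] [ 467.4 -186.6]
noz side bar [540.  227.6] [524.5 136.4]
elb side bar [527.1 -19.1] [ 510.7 -117.6]
stub side bar [ 515.5 -262.7] [ 499.9 -360. ]
```

carry_out(
  increments=[
    [[0,0,3],-0.1,1],
    [[2,3,3],-0.1,1],
    [[2.5,3.5,2],-0.1,1],
    [[2.5,4,0],-0.07,1],
    [[2.5,4,0],0,1],
  ],
  force=10,
)

```text
clock: 0.6
ee_pos: [307.9, -494.3, 285.8]
tcp_rot: [0.0, 1.0, -0.027, 0.0]
wrist_force: [0.2, -0.8, -0.2]
finger_gap: 0.613
grasp_force: 0.0
```

carry_out(
  increments=[
    [[2.5,4,0],0,1],
    [[2.5,4,0],0,1],
    [[2.5,4,0],0,1],
    [[2.5,4,0],0,1],
    [[2.5,4,0],0,1],
  ],
)

```text
clock: 1.1
ee_pos: [432.7, -293.9, 285.4]
tcp_rot: [0.0, 1.0, -0.025, -0.0]
wrist_force: [1.1, -0.8, 0.2]
finger_gap: 0.187
grasp_force: 0.0
```

carry_out(
  increments=[
    [[2,4,0],0,1],
    [[1,4,0],0,1],
    [[1,4,0],0,1],
    [[1,4,0],0,1],
    [[0,0,0],0,1],
  ],
)

```text
clock: 1.6
ee_pos: [483.2, -130.4, 285.5]
tcp_rot: [-0.001, 1.0, -0.022, 0.0]
wrist_force: [0.2, -1.2, -0.3]
finger_gap: 0.006
grasp_force: 0.0
```

carry_out(
  increments=[
    [[0.4,4.5,0],0,1],
    [[0.4,4.5,0],0,1],
    [[0.4,4.5,0],0,1],
    [[0.4,4.5,0],0,1],
    [[0.4,4.5,0],0,1],
  ],
)

```text
clock: 2.1
ee_pos: [502.0, 90.5, 285.5]
tcp_rot: [0.0, 1.0, -0.025, 0.0]
wrist_force: [-0.6, -0.2, -0.3]
finger_gap: 0.005
grasp_force: 0.0
```

carry_out(
  increments=[
    [[0.4,4.5,0],0,1],
    [[0.4,4.5,0],0,1],
    [[0.4,4.5,0],0,1],
    [[0,2.7,-2],0,1],
    [[0,0,-3],0,1],
  ],
)

```text
clock: 2.6
ee_pos: [514.0, 255.8, 235.8]
tcp_rot: [-0.001, 1.0, -0.023, 0.001]
wrist_force: [0.5, 0.3, -0.0]
finger_gap: 0.004
grasp_force: 0.0
```

carry_out(
  increments=[
    [[0,0,-3],0,1],
    [[0,0,-1],0,1],
    [[0,0,0],0,1],
  ],
)

```text
clock: 2.9
ee_pos: [513.7, 250.5, 194.4]
tcp_rot: [0.001, 1.0, -0.025, -0.001]
wrist_force: [0.3, -0.9, 1.1]
finger_gap: 0.007
grasp_force: 0.0
```

```bash
python3 - <<'E'
from plant import r,capture
import cv2
t=cv2.resize(capture("top")[130:240,200:300,::-1],None,fx=4,fy=4,interpolation=cv2.INTER_CUBIC)
s=cv2.resize(capture("side")[150:260,210:310,::-1],None,fx=4,fy=4,interpolation=cv2.INTER_CUBIC)
cv2.imwrite("pics/a.png",cv2.hconcat([t,s]));print(r.observe()["ee_pos"])
E
```

```text
[514.75942717 251.2525069  196.60396883]
```

View pics/a.png

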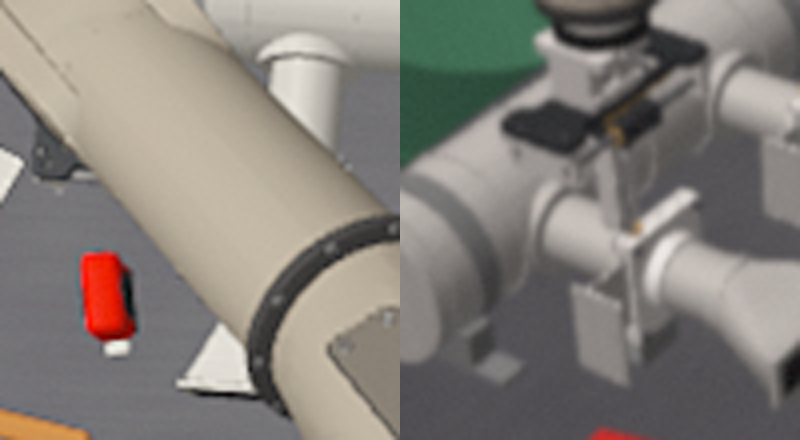

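The top view is blocked by the forearm. The side view shows the closed tip at about (615,225), above the gap between frame and lip. I'm descending in the gap.

carry_out(
  increments=[
    [[0,0.4,-2],0,1],
    [[0,0,-2],0,1],
    [[0,0,-2],0,1],
    [[0,0,-2],0,1],
    [[0,0,-2],0,1],
  ],
)

```text
clock: 3.5
ee_pos: [515.4, 255.5, 96.5]
tcp_rot: [-0.001, 1.0, -0.025, 0.001]
wrist_force: [-0.1, -0.4, -0.8]
finger_gap: 0.005
grasp_force: 0.0
```

carry_out(
  increments=[
    [[0,0.3,0],0,1],
    [[0,0.3,0],0,1],
    [[0,0.2,0],0,1],
    [[0,0,0],0,1],
  ],
)

```text
clock: 3.9
ee_pos: [514.8, 264.1, 96.8]
tcp_rot: [-0.001, 1.0, -0.025, 0.001]
wrist_force: [-0.4, 0.2, -0.2]
finger_gap: 0.001
grasp_force: 0.0
```

```bash
python3 - <<'E'
from plant import r,capture
import cv2
s=cv2.resize(capture("side")[150:260,210:310,::-1],None,fx=5,fy=5,interpolation=cv2.INTER_CUBIC)
cv2.imwrite("pics/b.png",s);o=r.observe();print(o["ee_pos"],o["wrist_force"])
E
```

```text
[514.66558767 263.72442467  96.53088831] [-0.71399675 -0.77405037 -0.70582463]
```

View pics/b.png

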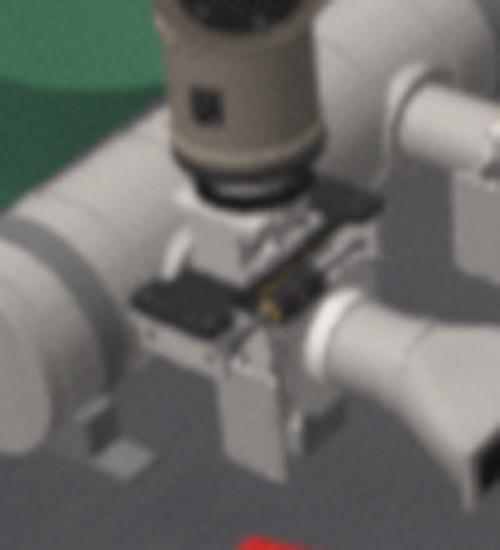

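The fingers now stand between frame and lip, with the lip in front of them at about (250,420). I'm pushing it open gently, in 5 mm and then 2 mm steps.

carry_out(
  increments=[
    [[0,0.4,0],0,1],
    [[0,0.4,0],0,1],
    [[0,0.4,0],0,1],
    [[0,0.4,0],0,1],
    [[0,0,0],0,1],
  ],
)

```text
clock: 4.45
ee_pos: [514.1, 280.0, 95.4]
tcp_rot: [-0.0, 1.0, -0.025, -0.0]
wrist_force: [-0.9, 0.3, 0.1]
finger_gap: 0.006
grasp_force: 0.0
```

carry_out(
  increments=[
    [[0.05,0.4,0],0,1],
    [[0,0.4,0],0,1],
    [[0,0.4,0],0,1],
    [[0.05,0.4,0],0,1],
    [[0,0,0],0,1],
  ],
)

```text
clock: 4.95
ee_pos: [515.0, 296.2, 95.4]
tcp_rot: [-0.0, 1.0, -0.025, -0.0]
wrist_force: [-0.2, -0.3, -0.2]
finger_gap: 0.004
grasp_force: 0.0
```

carry_out(
  increments=[
    [[0.05,0.2,0],0,1],
    [[0,0.2,0],0,1],
    [[0,0.2,0],0,1],
    [[0,0,0],0,1],
  ],
)

```text
clock: 5.35
ee_pos: [515.7, 301.6, 95.5]
tcp_rot: [-0.0, 1.0, -0.025, 0.0]
wrist_force: [-0.9, -0.7, -0.7]
finger_gap: 0.004
grasp_force: 0.5
```

```bash
python3 - <<'E'
from plant import r,capture
import cv2
s=cv2.resize(capture("side")[150:260,210:310,::-1],None,fx=5,fy=5,interpolation=cv2.INTER_CUBIC)
cv2.imwrite("pics/c.png",s);o=r.observe();print(o["ee_pos"],o["wrist_force"])
E
```

```text
[515.77729816 301.59592838  95.53026648] [-0.38355515 -0.06238641 -0.35917883]
```

View pics/c.png

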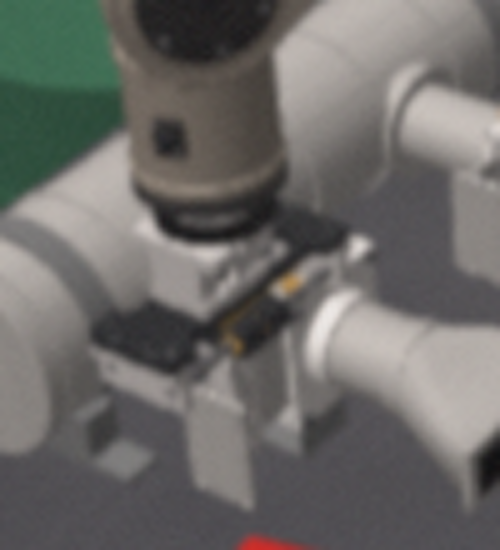

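The lip has moved: its lower front corner went from (285,480) to (250,508). Continuing to the stop.

carry_out(
  increments=[
    [[0,0.2,0],0,1],
    [[0,0.2,0],0,1],
    [[0,0.2,0],0,1],
  ],
)

```text
clock: 5.7
ee_pos: [516.0, 307.3, 95.5]
tcp_rot: [-0.0, 1.0, -0.025, 0.0]
wrist_force: [2.2, -3.6, 0.1]
finger_gap: 0.003
grasp_force: 1.5
```

carry_out(
  increments=[
    [[0,0.1,0],0,1],
    [[0,0.1,0],0,1],
    [[0,0.1,0],0,1],
  ],
)

```text
clock: 6.0
ee_pos: [515.9, 310.3, 95.5]
tcp_rot: [-0.0, 1.0, -0.025, 0.0]
wrist_force: [2.0, -3.7, -0.3]
finger_gap: 0.007
grasp_force: 1.5
```

carry_out(
  increments=[
    [[0,0.1,0],0,1],
    [[0,0.1,0],0,1],
  ],
)

```text
clock: 6.2
ee_pos: [515.8, 312.0, 95.5]
tcp_rot: [0.0, 1.0, -0.025, 0.0]
wrist_force: [2.0, -9.2, 3.5]
finger_gap: 0.006
grasp_force: 4.4
```

carry_out(
  increments=[
    [[0,0.1,0],0,1],
    [[0,0,0],0,1],
  ],
)

```text
clock: 6.4
ee_pos: [515.7, 312.0, 95.5]
tcp_rot: [0.001, 1.0, -0.026, -0.0]
wrist_force: [0.7, -10.3, 4.7]
finger_gap: 0.006
grasp_force: 5.1
```

carry_out(
  increments=[
    [[0,0.1,0],0,1],
    [[0,0,0],0,1],
  ],
)

```text
clock: 6.6
ee_pos: [515.7, 311.9, 95.4]
tcp_rot: [0.002, 1.0, -0.026, -0.0]
wrist_force: [-1.2, -15.4, 8.5]
finger_gap: 0.002
grasp_force: 7.8
```

The stop is firm: 15 N with no further motion. Now I back off, lift, and go over to the stub's lip.

carry_out(
  increments=[
    [[0,-0.5,0],0,1],
    [[0,-1,0],0,1],
    [[0,-0.5,3],0,1],
    [[0,0,5],0,1],
    [[0,0,5],0,1],
  ],
)

```text
clock: 7.1
ee_pos: [514.9, 293.8, 226.6]
tcp_rot: [0.0, 1.0, -0.025, -0.001]
wrist_force: [1.4, 0.2, 0.1]
finger_gap: 0.004
grasp_force: 0.0
```

carry_out(
  increments=[
    [[0,-4,2],0,1],
    [[0,-4.5,0],0,1],
    [[0,-4.5,0],0,1],
    [[0,-4.5,0],0,1],
    [[-0.4,-4.5,0],0,1],
  ],
)

```text
clock: 7.6
ee_pos: [511.4, 72.4, 245.6]
tcp_rot: [-0.0, 1.0, -0.025, 0.0]
wrist_force: [1.1, -0.0, -0.4]
finger_gap: 0.004
grasp_force: 0.0
```

carry_out(
  increments=[
    [[-0.5,-4.5,0],0,1],
    [[-0.5,-4.5,0],0,1],
    [[-0.5,-4.5,0],0,1],
    [[0,-4,0],0,1],
    [[0,0,0],0,1],
  ],
)

```text
clock: 8.1
ee_pos: [495.8, -106.1, 245.4]
tcp_rot: [0.0, 1.0, -0.028, 0.0]
wrist_force: [-0.3, 0.7, -0.4]
finger_gap: 0.007
grasp_force: 0.0
```

carry_out(
  increments=[
    [[0,-3,0],0,1],
    [[0,-2.1,0],0,1],
    [[0,0,-2],0,1],
    [[0,0,-2],0,1],
    [[0,0,0],0,1],
  ],
)

```text
clock: 8.6
ee_pos: [495.3, -150.9, 203.4]
tcp_rot: [-0.001, 1.0, -0.025, -0.002]
wrist_force: [-0.2, 0.0, -0.3]
finger_gap: 0.006
grasp_force: 0.0
```

```bash
python3 - <<'E'
from plant import r,capture
import cv2
t=cv2.resize(capture("top")[130:240,200:440,::-1],None,fx=3.33,fy=3.33)
s=cv2.resize(capture("side")[110:185,260:420,::-1],None,fx=4,fy=4,interpolation=cv2.INTER_CUBIC)[:,:t.shape[1]]
s=cv2.copyMakeBorder(s,0,0,0,t.shape[1]-s.shape[1],0)
t=cv2.vconcat([t,s])[:600];cv2.imwrite("pics/d.png",t);print(t.shape,r.observe()["ee_pos"])
E
```

```text
(600, 799, 3) [ 496.7065026  -151.18107979  205.81467447]
```

View pics/d.png

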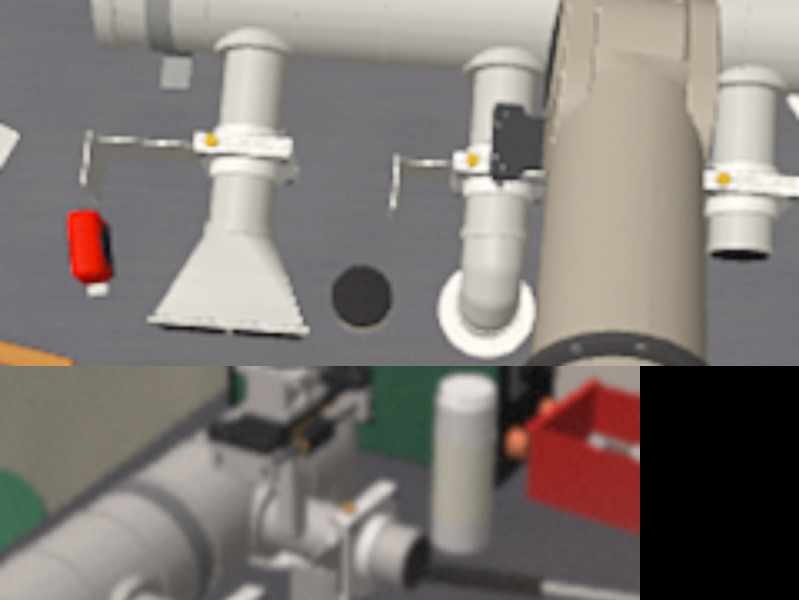

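The nozzle slide is drawn out (lip at (90,135), frame at (193,140)) and the elbow is unchanged. The tool is above the gap just left of the stub's lip, so I'm descending.

carry_out(
  increments=[
    [[0,-0.3,-2],0,1],
    [[0,0,-3],0,1],
    [[0,0,-3],0,1],
    [[0,0,-3],0,1],
    [[0,0,0],0,1],
  ],
)

```text
clock: 9.2
ee_pos: [495.3, -154.1, 93.6]
tcp_rot: [-0.001, 1.0, -0.025, -0.002]
wrist_force: [-1.0, -0.8, -0.4]
finger_gap: 0.008
grasp_force: 0.0
```

carry_out(
  increments=[
    [[0,-0.4,0],0,1],
    [[0,-0.4,0],0,1],
    [[0,-0.4,0],0,1],
    [[0,-0.4,0],0,1],
    [[0,-0.4,0],0,1],
  ],
)

```text
clock: 9.7
ee_pos: [496.9, -175.3, 96.1]
tcp_rot: [0.0, 1.0, -0.025, 0.0]
wrist_force: [0.6, 0.3, -0.1]
finger_gap: 0.004
grasp_force: 0.0
```

carry_out(
  increments=[
    [[0,-0.4,0],0,1],
    [[0,-0.4,0],0,1],
    [[0,-0.4,0],0,1],
    [[-0.05,-0.4,0],0,1],
    [[0,-0.4,0],0,1],
  ],
)

```text
clock: 10.2
ee_pos: [496.2, -194.9, 95.4]
tcp_rot: [-0.0, 1.0, -0.025, 0.0]
wrist_force: [-0.7, 3.0, 1.0]
finger_gap: 0.003
grasp_force: 1.6
```

carry_out(
  increments=[
    [[0,-0.3,0],0,1],
    [[0,-0.3,0],0,1],
    [[0,-0.3,0],0,1],
  ],
)

```text
clock: 10.5
ee_pos: [495.9, -203.9, 95.4]
tcp_rot: [-0.0, 1.0, -0.025, -0.0]
wrist_force: [-1.7, 3.0, 1.6]
finger_gap: 0.005
grasp_force: 1.5
```

carry_out(
  increments=[
    [[0,-0.3,0],0,1],
    [[0,-0.3,0],0,1],
    [[0,-0.3,0],0,1],
    [[0,-0.3,0],0,1],
    [[0,-0.2,0],0,1],
  ],
)

```text
clock: 11.0
ee_pos: [496.1, -218.1, 95.4]
tcp_rot: [-0.0, 1.0, -0.025, -0.0]
wrist_force: [-1.7, 3.4, -1.0]
finger_gap: 0.002
grasp_force: 1.5
```

carry_out(
  increments=[
    [[0,-0.1,0],0,1],
    [[0,-0.1,0],0,1],
    [[0,-0.1,0],0,1],
  ],
)

```text
clock: 11.3
ee_pos: [496.1, -220.7, 95.4]
tcp_rot: [-0.0, 1.0, -0.025, -0.0]
wrist_force: [-1.7, 3.4, -1.0]
finger_gap: 0.005
grasp_force: 1.5
```

carry_out(
  increments=[
    [[0,-0.1,0],0,1],
    [[0,-0.1,0],0,1],
  ],
)

```text
clock: 11.5
ee_pos: [496.2, -222.8, 95.5]
tcp_rot: [-0.0, 1.0, -0.025, 0.0]
wrist_force: [-1.3, 3.9, -0.4]
finger_gap: 0.001
grasp_force: 1.5
```

carry_out(
  increments=[
    [[0,-0.1,0],0,1],
    [[0,-0.1,0],0,1],
  ],
)

```text
clock: 11.7
ee_pos: [496.2, -224.8, 95.5]
tcp_rot: [-0.0, 1.0, -0.025, 0.0]
wrist_force: [-2.9, 2.6, -0.1]
finger_gap: 0.007
grasp_force: 1.5
```

carry_out(
  increments=[
    [[0,-0.1,0],0,1],
    [[0,0,0],0,1],
  ],
)

```text
clock: 11.9
ee_pos: [496.3, -226.0, 95.5]
tcp_rot: [0.0, 1.0, -0.025, 0.0]
wrist_force: [-0.8, 0.7, -0.2]
finger_gap: 0.005
grasp_force: 0.7
```

carry_out(
  increments=[
    [[0,-0.1,0],0,1],
    [[0,0,0],0,1],
  ],
)

```text
clock: 12.1
ee_pos: [496.2, -226.9, 95.5]
tcp_rot: [0.0, 1.0, -0.025, 0.0]
wrist_force: [-0.3, 2.0, 0.6]
finger_gap: 0.005
grasp_force: 0.9
```

carry_out(
  increments=[
    [[0,-0.1,0],0,1],
    [[0,-0.1,0],0,1],
  ],
)

```text
clock: 12.3
ee_pos: [496.2, -227.4, 95.5]
tcp_rot: [-0.001, 1.0, -0.025, -0.0]
wrist_force: [-3.7, 15.7, 7.1]
finger_gap: 0.007
grasp_force: 7.7
```

carry_out(
  increments=[
    [[0,-0.1,0],0,1],
    [[0,0,0],0,1],
  ],
)

```text
clock: 12.5
ee_pos: [496.2, -227.4, 95.5]
tcp_rot: [-0.001, 1.0, -0.024, -0.0]
wrist_force: [-4.3, 16.4, 6.5]
finger_gap: 0.003
grasp_force: 8.2
```

The slide is at its shut stop (about 16 N, no motion). I'm backing off, lifting clear and checking.

carry_out(
  increments=[
    [[0,0.5,0],0,1],
    [[0,1.5,0],0,1],
    [[0,1,2],0,1],
    [[0,0,5],0,1],
    [[0,0,5],0,1],
  ],
)

```text
clock: 13.0
ee_pos: [495.8, -198.5, 216.6]
tcp_rot: [-0.0, 1.0, -0.025, -0.001]
wrist_force: [-0.7, -0.8, -0.9]
finger_gap: 0.002
grasp_force: 0.0
```

carry_out(
  increments=[
    [[0,0,5],0,1],
    [[0,4,3],0,1],
    [[0,4,0],0,1],
    [[0,4,0],0,1],
    [[0,0,0],0,1],
  ],
)

```text
clock: 13.5
ee_pos: [496.4, -74.1, 296.2]
tcp_rot: [-0.0, 1.0, -0.022, 0.001]
wrist_force: [0.4, -0.0, 0.3]
finger_gap: 0.007
grasp_force: 0.0
```

```bash
python3 - <<'E'
from plant import r,capture
import cv2
t=cv2.resize(capture("top")[130:300,180:500,::-1],None,fx=2.5,fy=2.5,interpolation=cv2.INTER_CUBIC)
cv2.imwrite("pics/e.png",t);o=r.observe();print(o["ee_pos"],o["wrist_force"])
E
```

```text
[496.30930305 -77.00239335 295.91998307] [ 0.65782685 -0.91630418 -0.36011184]
```

View pics/e.png

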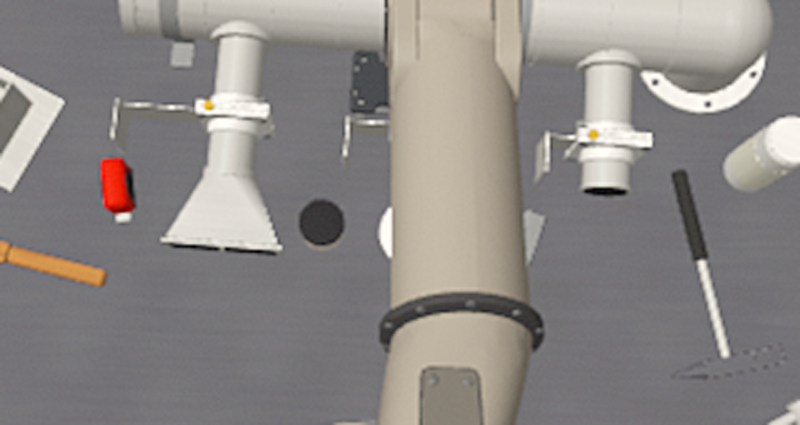

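The nozzle slide is fully out (lip at (117,103), frame at (196,105)). The stub is shut (lip at (547,135), frame at (578,135), about 38 mm apart), and everything else is in place.

```bash
python3 -c "
from plant import ticket
print(ticket.hand_in())"
```

```text
the job is handed in; nothing more can be done
None
```

I pushed the nozzle gate fully open, then the bare-pipe gate fully shut, each to its firm stop at about 16 N. The elbow gate was not touched, nothing else visible in the pictures had moved, and the job was handed in at about 13.5 s.

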